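# Find the stamped slide box and push it to the dispatch line

## Robot

A 6-joint arm with a two-finger parallel gripper is mounted at the origin on the work surface. World frame = base frame: x ahead of the robot, y to its left, z up, the work surface at z = 0. Lengths are in m, angles in degrees, forces in N, time in s.
With the tool pointing down it reaches from about 0.275 to 0.775 m from the base axis. Payload 14.6 kg.
Tool frame: the origin (TCP) lies on the mounting face of the last link; the fingertips stand 173 mm ahead of it and the grasp point (between the pads) lies 155 mm ahead of it; z points along the fingers, x is the direction in which the jaws open and shut, and the axes are right-handed (so a half turn about z gives the same grasp; the last joint's range is limited). The gripper opens to 85 mm and grips with 20 to 120 N. Pads are 22 mm wide; open, the fingers measure 114 mm over their backs; the gripper's body (76 mm by 85 mm) begins 54 mm behind the grasp point. The pads swing forward as they close: fully open they stand 13 mm farther back than shut.
Start: joints at [62.435, 15.075, -2.767, 72.158, 0, 81.102], TCP at [0.168, 0.497, 0.405] pointing down, gripper open.
Joint ranges: [-151.79, 151.79], [-50.71, 97.33], [-67.44, 78.34], [-121.81, 120.89], [-77.56, 73.72], [-180, 180]. Speed limits (degrees/s): [108.29, 108.29, 147.25, 159.86, 180, 180].

## Interface

Orientations are given as a 3x3 rotation matrix whose columns are the frame's x, y, z axes.
In Python, from plant import status, read_camera, camera_params, workorder, models gives the robot as it stands. The module is installed in compiled form; this text tells all that it offers.
- The arm moves only by the tool drive_tool, never from a script. Its argument "series" is a list of rows, each a list of 4 numbers: the shift along the tool's x, y, z in mm, then the turn about the tool's z in degrees. A call has 1 to 20 rows; each row shifts and turns the commanded pose from where the row before left it, along the tool's axes as they then stand; what a row does not reach is not made up. A row lasts 1/12 s, in which the tool goes at most 41.7 mm and 7.16 degrees, less where a joint would pass 70% of its speed; a pose out of reach is approached as far as the arm can. A call with a gripper value outside its range is refused whole. "grip" is the opening, from 0 (shut) to 1 (fully open), set as the call begins (left out, the last holds). The fingers move at their own pace and stop on an object; the grip force is fixed at half the most. Time passes only in rows, so rows that do not move let the fingers close. It gives the time, the measured TCP pose, the force and the opening at its end, in the units of the state.
- status.state(): the state, without advancing time (a new reading comes with each control period).
- read_camera(name): name is "scene" or "top" or "wrist"; returns the picture (420x560x3 uint8, red, green, blue); there is no depth.
- camera_params(name): a dict with "fx", "fy", "cx", "cy" (pixels), "dist_coeffs" ([k1, k2, p1, p2, k3] as OpenCV has them; the pictures are not rectified), "rvec" (rotation vector, rad) and "tvec" (3), from world to camera coordinates, as OpenCV has them. Camera axes: x right, y down, z forward; pixel columns grow to the right and rows downward; lengths in m; the calibration is good to about 2 mm. A picture is of the moment at which its call begins: read the wrist's pose just before it. camera_params takes no time and is no camera call; for the wrist camera it gives the pose at the moment of the call.
- workorder.job_done(): hands the job in, once; it reports no verdict.
Trained networks look in the newest picture that a camera, given by its name, has taken for a name from the list of things; names that differ only in an ending like _2 or _b are one class to them, and where a whole thing is asked for, a point or a joint stands for the part that bears it (a point fixed in the world has none). Each returns a list of dicts, best first, with "confidence" (0 to 1); they miss things now and then, are a little off and sometimes report something else, mostly with a low value. They report only what shows in the picture. A call takes as long as a camera call. They do not tell look-alikes from the thing itself.
- models.spot_in(query, camera): "location" ([column, row] in pixels, amid what is visible of it).
- models.silhouettes(query, camera): "region" (420x560 bool, what is visible of it) and "location" ([column, row] in pixels, amid what is visible of it).
- models.pinpoint(query, camera): "location" ([column, row] in pixels: a listed point, or the origin of a listed thing).
The state is a dict: "clock": time; "joints": joint angles; "dq": joint speeds; "effort": joint torques, N m; "eef_pos": TCP position; "tool_rot": TCP orientation; "wrist_force": force on the tool from outside, world axes, zero at the start; "moment": the same for the moment, N m; "grip_width": opening from 0.0 (shut) to 1.0 (fully open).
Only numpy, scipy, OpenCV 4.12 (cv2) and the standard library are available. Lean on these libraries where they do the work, as an engineer would, in place of code of your own. Each camera call takes 0.05 s, during which the arm holds its last target.

## Task

One of the two identical walnut slide boxes has a white ring stamped on its underside. Using only the fingertips and picking nothing up, tip both boxes over towards the robot, so that each lies on its side with its underside facing away from the robot, and see which one is stamped. Then push the stamped box, lying as it is, away from the robot until its middle is over the brass dispatch line, leaving the other box where it fell and everything else where it stands.

Things in the scene. Friction and masses are not known exactly. Their poses are not given: they have to be found in the camera images.
- stamped_box: The box with the stamp: closed walnut box, 50 mm (its x) by 90 mm (its y) by 100 mm (its z), 0.25 to 0.5 kg. Starts upright at the left or right place (swapped from run to run), its x roughly away from the robot. Origin: centre of its underside, z to its top. The underside bears a white painted ring 40 mm across with a bar through it, unseen while it stands.
- stamped_box_center (a point): Centre of the stamped box, 50 mm from its underside along its z. Friction suffices: pulled level near its top across its 50 mm depth, the box tips rather than slides, and past about 27 degrees it falls by itself. Tipped towards the robot it lies 50 mm tall and 100 mm long along its z, which then points to the robot.
- plain_box: The box without a stamp, otherwise identical: closed walnut box, 50 mm (its x) by 90 mm (its y) by 100 mm (its z), 0.25 to 0.5 kg. Starts upright at the left or right place (swapped from run to run), its x roughly away from the robot. Origin: centre of its underside, z to its top. The underside is bare wood.
- plain_box_center (a point): Centre of the plain box, 50 mm from its underside along its z. Friction suffices: pulled level near its top across its 50 mm depth, the box tips rather than slides, and past about 27 degrees it falls by itself. Tipped towards the robot it lies 50 mm tall and 100 mm long along its z, which then points to the robot.
- line: The dispatch line: a straight brass strip let flush into the cabinet top, 14 mm wide and 660 mm long, farther from the robot than the boxes. Origin at its centre on the surface, its y along the strip, its x across it, roughly away from the robot. It cannot be felt or moved.
- hood: Black rubber lens hood, a flared tube 58 mm across and 34 mm tall, standing between the two boxes. Loose; not part of the job, to be left alone. Origin at the centre of its underside.
- adapter: Steel lens mount adapter, a flat ring 58 mm across and 12 mm tall, lying between the boxes on the robot's side. Loose; not part of the job, to be left alone. Origin at the centre of its underside.
- film_can: Small aluminium film can, 32 mm across and 50 mm tall, standing at the left side. Loose; not part of the job, to be left alone. Origin at the centre of its underside.
- rangefinder: Chrome and black camera body, 34 x 132 x 78 mm tall (up to 86 mm over its dials), at the right side. Loose; not part of the job, to be left alone. Origin at the centre of its underside.
- lens: Dark metal lens standing upright, 62 mm across and 54 mm tall, at the left side. Loose; not part of the job, to be left alone. Origin at the centre of its underside.
- meter: Grey light meter lying flat, 70 x 55 x 26 mm (29 mm over its dial), at the right side. Loose; not part of the job, to be left alone. Origin at the centre of its underside.
Not all that is in view belongs to the job. What is shaped like the plain_box but blue or pink is not meant.

How it is judged:
By the outcome, as a careful person would: the job done as asked, in the order asked, and still so for the second after the job is handed in, with the robot touching nothing.
It also fails if it takes over 56 s, if anything falls off the work surface, if the arm or the gripper's body presses on something with over 40 N, if the wrist force passes 120 N, or if a joint passes its speed limit or range.

## Working session

There is one attempt and no reset: what is moved stays moved. The work goes in short steps, Python scripts to look and compute and a tool call to move; the robot and the scene stay as the last step left them, time stands still between calls to the robot, and variables do not carry over. Pictures are saved under pics/ and viewed, and the job is handed in when it is done.

Besides the shell and the picture viewer there is one more tool, called after "Call:" as name([rows], argument=value, ...), one row to a line, values as JSON. drive_tool: Moves the arm, as the interface text tells. Its arguments: {"type":"object","properties":{"series":{"type":"array"},"grip":{"type":"number"}},"required":["series"]}

```bash
mkdir -p pics; python3 - <<'E'
from plant import status, read_camera, camera_params
import cv2, numpy as np
s=status.state(); print(s)
for c in ["scene","top"]:
    im=read_camera(c); cv2.imwrite(f"pics/{c}0.png",im[:,:,::-1])
    p=camera_params(c); R=cv2.Rodrigues(np.array(p['rvec']))[0]; print(c,p,-R.T@np.array(p['tvec']))
E
```

```text
{'clock': 0.0, 'joints': array([ 6.24360120e+01,  1.50984719e+01, -2.80457431e+00,  7.21587463e+01,
       -5.52566165e-04,  8.11022922e+01]), 'dq': array([0.0723182 , 0.03126301, 0.03226287, 0.05015894, 0.02780735,
       0.08690528]), 'effort': array([ 3.51259063e-03, -6.37608862e+01,  3.84563971e+01,  1.36229963e-02,
        1.15465655e-04, -1.27359644e-05]), 'eef_pos': array([0.16798547, 0.49729364, 0.40422308]), 'tool_rot': array([[ 3.20055216e-01,  9.47398764e-01, -4.90506254e-04],
       [ 9.47398290e-01, -3.20055553e-01, -9.60531316e-04],
       [-1.06699543e-03, -1.57281729e-04, -9.99999418e-01]]), 'wrist_force': array([-0.25292987, -0.92887037, -0.15484129]), 'moment': array([-0.01976461, -0.02815999,  0.02516809]), 'grip_width': 1.003990213833241}
scene {'fx': 404.7224152120531, 'fy': 404.7224152120531, 'cx': 282.5202444461801, 'cy': 208.86518164583484, 'dist_coeffs': array([-0.10051803,  0.        ,  0.        ,  0.        ,  0.        ]), 'rvec': array([ 0.8117339 ,  2.49118136, -1.19839874]), 'tvec': array([ 0.44676376, -0.15084113,  1.43709453])} [1.06917231 0.72613323 0.78561612]
top {'fx': 431.18285597712764, 'fy': 431.18285597712764, 'cx': 282.32612925352254, 'cy': 210.34603407061238, 'dist_coeffs': array([-0.07143014,  0.        ,  0.        ,  0.        ,  0.        ]), 'rvec': array([ 2.18085123, -2.23561679,  0.07524651]), 'tvec': array([-0.03423104,  0.51533382,  1.04899285])} [ 0.4653209  -0.02340214  1.07240641]
```

View pics/scene0.png

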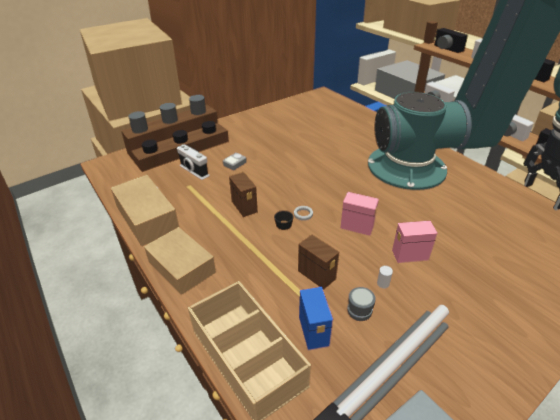

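View pics/top0.png

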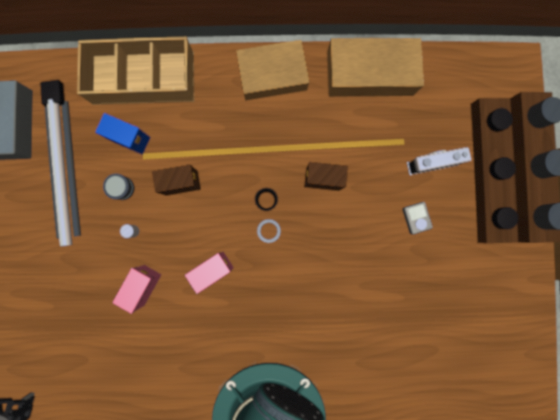

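```bash
cat > h.py <<'E'
from plant import status, read_camera, camera_params, models
import cv2, numpy as np
def ray(c,uv):
    p=camera_params(c);K=np.array([[p['fx'],0,p['cx']],[0,p['fy'],p['cy']],[0,0,1]])
    R=cv2.Rodrigues(np.array(p['rvec']))[0];C=-R.T@np.array(p['tvec'])
    n=cv2.undistortPoints(np.array([[uv]],float),K,p['dist_coeffs'])[0,0]
    return C,R.T@np.array([n[0],n[1],1.])
def at(c,uv,z):
    C,d=ray(c,uv);return (C+d*(z-C[2])/d[2])
def proj(c,P):
    p=camera_params(c);K=np.array([[p['fx'],0,p['cx']],[0,p['fy'],p['cy']],[0,0,1]])
    return cv2.projectPoints(np.array(P,float).reshape(-1,1,3),np.array(p['rvec']),np.array(p['tvec']),K,p['dist_coeffs'])[0].reshape(-1,2)
E
python3 - <<'E'
from h import *
for q,z in [("stamped_box",.0),("plain_box",.0),("line",0),("hood",0.0),("adapter",0.0),("film_can",0),("rangefinder",0),("lens",0),("meter",0)]:
    for r in models.pinpoint(q,"top"): print(q,r['confidence'],r['location'],at("top",r['location'],z).round(3))
for q in ["stamped_box"]:
    for i,r in enumerate(models.silhouettes(q,"top")):
        m=r['region']; print(r['confidence'],r['location'],m.sum(), cv2.minAreaRect(np.argwhere(m)[:,::-1].astype(np.float32)))
E
```

```text
stamped_box 0.59 [320.5, 174.7] [ 0.602 -0.145  0.   ]
plain_box 0.97 [212.4, 268.5] [0.375 0.129 0.   ]
plain_box 0.74 [143.4, 288.1] [0.33  0.302 0.   ]
plain_box 0.7 [182.6, 182.7] [0.59 0.2  0.  ]
plain_box 0.59 [131.1, 137.6] [0.708 0.329 0.   ]
line 0.82 [274.5, 146.9] [ 0.675 -0.032  0.   ]
line 0.45 [413.5, 220.8] [ 0.48  -0.377  0.   ]
hood 0.66 [264.2, 198.7] [ 0.545 -0.003  0.   ]
adapter 0.77 [266.9, 227.4] [ 0.473 -0.008  0.   ]
film_can 0.75 [134.4, 227.9] [0.48  0.322 0.   ]
rangefinder 0.55 [433.9, 161.9] [ 0.629 -0.437  0.   ]
lens 0.57 [124.6, 186.8] [0.583 0.346 0.   ]
meter 0.62 [412.4, 215.3] [ 0.494 -0.375  0.   ]
meter 0.33 [123.3, 186.4] [0.585 0.349 0.   ]
0.95 [322.3, 177.0] 1143 ((325.3688659667969, 175.942626953125), (43.09501647949219, 27.885007858276367), 5.19442892074585)
0.63 [278.4, 146.9] 1616 ((273.4830627441406, 148.1953887939453), (7.543923854827881, 261.5411682128906), 86.8201675415039)
0.2 [416.0, 219.7] 718 ((416.85003662109375, 218.05001831054688), (29.725406646728516, 24.981990814208984), 71.56504821777344)
```

```bash
python3 - <<'E'
import cv2,numpy as np
im=cv2.imread("pics/top0.png")
a=cv2.resize(im[145:210,140:220],None,fx=5,fy=5,interpolation=cv2.INTER_CUBIC)
b=cv2.resize(im[145:210,290:370],None,fx=5,fy=5,interpolation=cv2.INTER_CUBIC)
o=np.hstack([a,b]); o=cv2.convertScaleAbs(o,alpha=1.8)
cv2.imwrite("pics/crop0.png",o)
E
```

```text
(no output)
```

View pics/crop0.png

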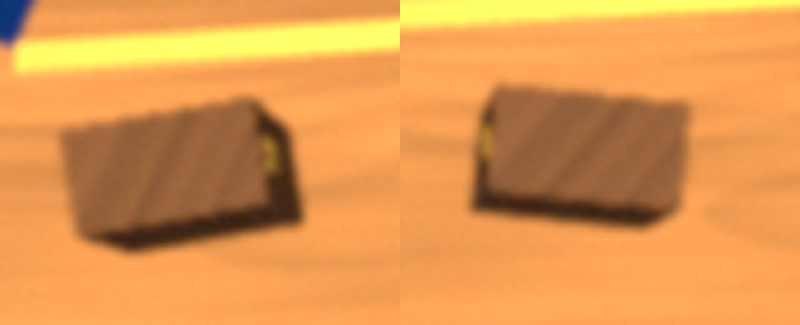

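```bash
python3 - <<'E'
from h import *
L=[(62,132),(250,98),(268,205),(85,238)];Rr=[(98,85),(290,103),(280,208),(90,192)]
for n,c,ox in [("L",L,140),("R",Rr,290)]:
    P=np.array([at("top",((u-2)/5+ox,(v-2)/5+145),.1)[:2] for u,v in c])
    print(n,P.round(3).tolist(),"c",P.mean(0).round(4))
    yv=P[0]+P[3]-P[1]-P[2]; yv/=np.linalg.norm(yv); print("yaw",np.degrees(np.arctan2(-yv[0],yv[1])), "w",np.linalg.norm(P[0]-P[1]),np.linalg.norm(P[1]-P[2]))
for uv in [(145,156),(404,142)]: print("line",at("top",uv,0).round(4))
for uv in [(185,277),(217,253),(232,267),(200,292)]: print("pink",at("top",uv,.1).round(3))
for q in ["stamped_box","plain_box"]:
  for c in ["scene"]:
    for r in models.pinpoint(q,c): print(q,c,r['confidence'],r['location'],at(c,r['location'],0).round(3))
E
```

```text
L [[0.607, 0.248], [0.62, 0.163], [0.571, 0.155], [0.558, 0.238]] c [0.5891 0.2012]
yaw 8.813918935130575 w 0.08685754749747586 0.049545434892271735
R [[0.62, -0.109], [0.61, -0.197], [0.562, -0.19], [0.571, -0.104]] c [ 0.5906 -0.15  ]
yaw -6.318738360666628 w 0.08817283259678033 0.048411959205529674
line [0.6598 0.2939 0.    ]
line [ 0.6814 -0.3612  0.    ]
pink [0.366 0.177 0.1  ]
pink [0.418 0.104 0.1  ]
pink [0.386 0.071 0.1  ]
pink [0.332 0.144 0.1  ]
stamped_box scene 0.81 [243.7, 204.2] [ 0.585 -0.162  0.   ]
plain_box scene 0.89 [359.4, 228.9] [0.375 0.139 0.   ]
plain_box scene 0.88 [409.8, 254.0] [0.336 0.297 0.   ]
plain_box scene 0.72 [317.1, 274.1] [0.587 0.201 0.   ]
plain_box scene 0.7 [314.3, 333.9] [0.707 0.337 0.   ]
plain_box scene 0.64 [359.8, 306.6] [0.571 0.343 0.   ]
```

Call:
drive_tool([
  [0, 0, 0, -6.9],
  [0, 0, 0, -6.9],
  [0, 0, 0, -6.9],
  [0, 0, 0, -6.9],
  [-22.3, 26.65, 0, 0],
  [-22.3, 26.65, 0, 0],
  [-22.3, 26.65, 0, 0],
  [-22.3, 26.65, 0, 0],
  [-22.3, 26.65, 0, 0],
  [-22.3, 26.65, 0, 0],
  [-22.3, 26.65, 0, 0],
  [-22.3, 26.65, 0, 0],
  [-22.3, 26.65, 0, 0],
  [-22.3, 26.65, 0, 0],
  [-22.3, 26.65, 0, 0],
  [-22.3, 26.65, 0, 0],
  [-22.3, 26.65, 0, 0],
  [-22.3, 26.65, 0, 0],
  [-22.3, 26.65, 0, 0],
  [-22.3, 26.65, 0, 0],
], grip=0.5)

```text
clock: 2.37
eef_pos: [0.646, 0.2099, 0.4046]
tool_rot: [[-0.155, 0.988, -0.0], [0.988, 0.155, 0.0], [0.0, -0.0, -1.0]]
wrist_force: [0.3, 1.0, -0.4]
grip_width: 0.501
```

Call:
drive_tool([
  [0, 0, 25, 0],
  [0, 0, 25, 0],
  [0, 0, 25, 0],
  [0, 0, 25, 0],
  [0, 0, 25, 0],
  [0, 0, 22, 0],
  [0, 0, 0, 0],
  [0, 0, 0, 0],
])

```text
clock: 3.03
eef_pos: [0.6445, 0.2111, 0.2573]
tool_rot: [[-0.155, 0.988, -0.002], [0.988, 0.155, -0.0], [-0.0, -0.002, -1.0]]
wrist_force: [0.2, -0.0, 0.4]
grip_width: 0.498
```

```bash
python3 - <<'E'
from h import *
s=status.state();print(s['clock'],s['eef_pos'],s['wrist_force'])
a=read_camera("scene");b=read_camera("wrist")
o=np.hstack([cv2.resize(a[130:340,220:420],None,fx=2,fy=2,interpolation=cv2.INTER_CUBIC),cv2.resize(b,(400,420))[:, :400]])
cv2.imwrite("pics/p1.png",o[:,:,::-1])
E
```

```text
3.0333 [0.64448199 0.21107603 0.25734613] [ 0.20178777 -0.03721598  0.39034812]
```

View pics/p1.png

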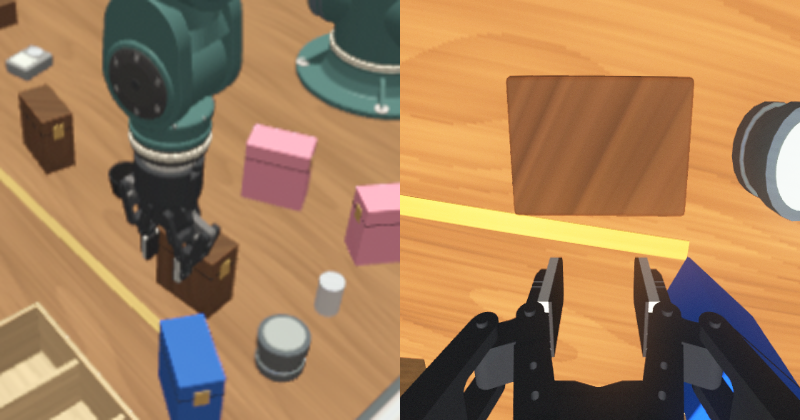

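Call:
drive_tool([
  [0, -6, 0, 0],
  [0, -5, 0, 0],
  [0, -4, 0, 0],
  [0, -4, 0, 0],
  [0, -4, 0, 0],
  [0, -4, 0, 0],
  [0, -4, 0, 0],
  [0, -4, 0, 0],
  [0, -4, 0, 0],
  [0, -4, 0, 0],
  [0, -4, 0, 0],
  [0, -4, 0, 0],
  [0, -4, 0, 0],
  [0, -4, 0, 0],
])

```text
clock: 4.3
eef_pos: [0.5859, 0.2019, 0.2576]
tool_rot: [[-0.155, 0.988, -0.0], [0.988, 0.155, -0.0], [-0.0, -0.0, -1.0]]
wrist_force: [0.3, 0.8, 0.1]
grip_width: 0.499
```

```bash
python3 - <<'E'
from h import *
a=read_camera("scene");b=read_camera("wrist")
o=np.hstack([cv2.resize(a[130:340,220:420],None,fx=2,fy=2,interpolation=cv2.INTER_CUBIC),cv2.resize(b,(400,420))[:, :400]])
cv2.imwrite("pics/p2.png",o[:,:,::-1])
E
```

```text
(no output)
```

View pics/p2.png

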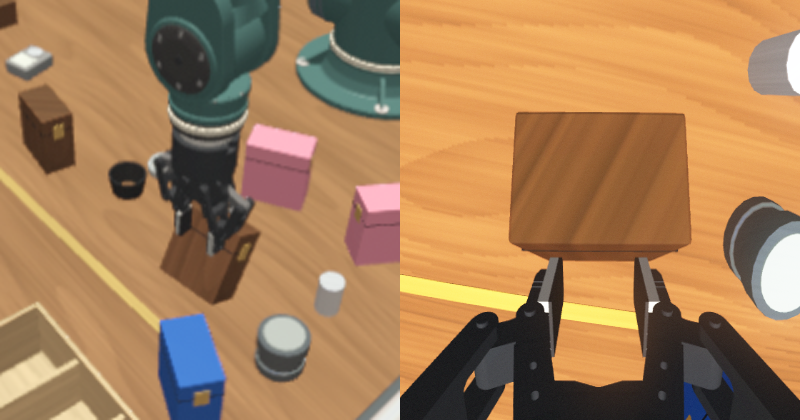

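Call:
drive_tool([
  [0, -4, 0, 0],
  [0, -4, 0, 0],
  [0, -4, 0, 0],
  [0, -4, 0, 0],
  [0, -4, 0, 0],
  [0, 0, 0, 0],
  [0, 0, 0, 0],
  [0, 0, 0, 0],
  [0, 0, 0, 0],
  [0, 0, 0, 0],
])

```text
clock: 5.23
eef_pos: [0.5668, 0.1989, 0.2576]
tool_rot: [[-0.155, 0.988, 0.0], [0.988, 0.155, 0.0], [0.0, 0.0, -1.0]]
wrist_force: [-0.3, 0.0, 0.4]
grip_width: 0.501
```

```bash
python3 - <<'E'
from h import *
a=read_camera("scene");b=read_camera("wrist")
o=np.hstack([cv2.resize(a[130:340,220:420],None,fx=2,fy=2,interpolation=cv2.INTER_CUBIC),cv2.resize(b,(400,420))[:, :400]])
cv2.imwrite("pics/p3.png",o[:,:,::-1])
E
```

```text
(no output)
```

View pics/p3.png

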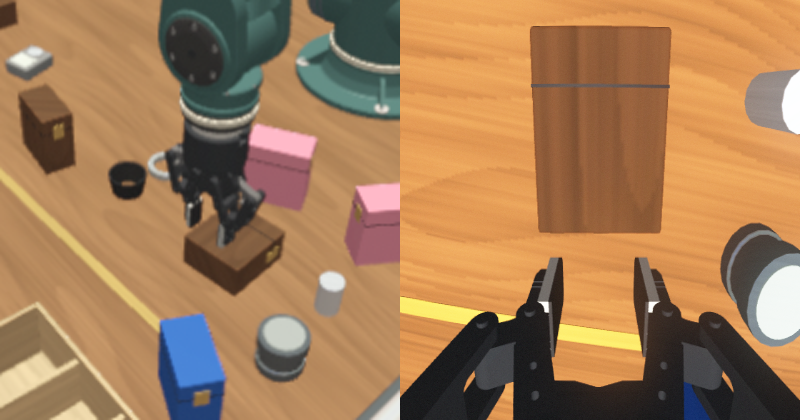

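Call:
drive_tool([
  [0, 0, -22, 0],
  [0, 0, -22, 0],
  [0, 0, -22, 0],
  [-30.2, 1.95, 0, 0],
  [-30.2, 1.95, 0, 0],
  [-30.2, 1.95, 0, 0],
  [-30.2, 1.95, 0, 0],
  [-30.2, 1.95, 0, 0],
  [-30.2, 1.95, 0, 0],
  [-30.2, 1.95, 0, 0],
  [-30.2, 1.95, 0, 0],
  [-30.2, 1.95, 0, 0],
  [-30.2, 1.95, 0, 0],
  [-30.2, 1.95, 0, 0],
  [-30.2, 1.95, 0, 0],
  [0, 0, 0, 5],
  [0, 0, 0, 5],
  [0, 0, 0, 5.2],
  [0, 0, 0, 0],
])

```text
clock: 6.92
eef_pos: [0.646, -0.1558, 0.3235]
tool_rot: [[0.114, 0.993, -0.0], [0.993, -0.114, 0.0], [0.0, -0.0, -1.0]]
wrist_force: [-0.6, -0.5, 0.1]
grip_width: 0.498
```

```bash
python3 - <<'E'
from h import *
a=read_camera("scene");b=read_camera("wrist");t=read_camera("top")
o=np.hstack([cv2.resize(a[130:340,220:420],None,fx=2,fy=2,interpolation=cv2.INTER_CUBIC),cv2.resize(b,(400,420))[:, :400]])
cv2.imwrite("pics/p4.png",o[:,:,::-1]);cv2.imwrite("pics/top4.png",t[:,:,::-1])
E
```

```text
(no output)
```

View pics/p4.png

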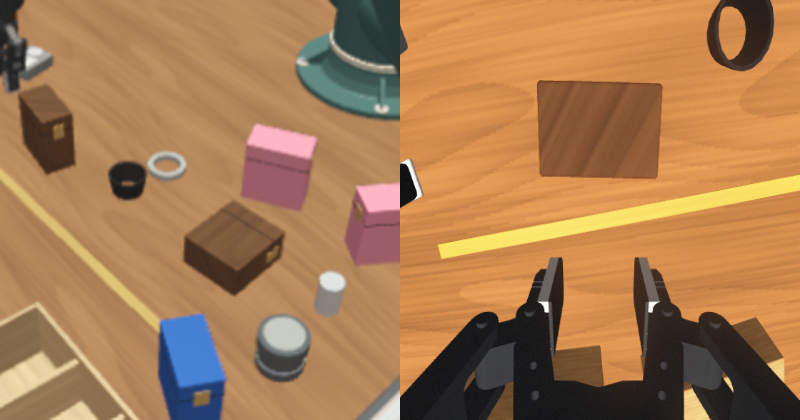

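Call:
drive_tool([
  [0, 0, 22, 0],
  [0, 0, 22, 0],
  [0, 0, 22, 0],
  [0, -6, 0, 0],
  [0, -5, 0, 0],
  [0, -4, 0, 0],
  [0, -4, 0, 0],
  [0, -4, 0, 0],
  [0, -4, 0, 0],
  [0, -4, 0, 0],
  [0, -4, 0, 0],
  [0, -4, 0, 0],
  [0, -4, 0, 0],
  [0, -4, 0, 0],
  [0, -4, 0, 0],
  [0, -4, 0, 0],
  [0, -4, 0, 0],
  [0, -4, 0, 0],
  [0, -4, 0, 0],
])

```text
clock: 8.65
eef_pos: [0.579, -0.1481, 0.2576]
tool_rot: [[0.109, 0.994, -0.0], [0.994, -0.109, 0.0], [0.0, -0.0, -1.0]]
wrist_force: [-0.8, 0.3, -0.4]
grip_width: 0.5
```

Call:
drive_tool([
  [0, -4, 0, 0],
  [0, -4, 0, 0],
  [0, -4, 0, 0],
  [0, 0, 0, 0],
  [0, 0, 0, 0],
  [0, 0, 0, 0],
  [0, 0, 0, 0],
  [0, 0, 0, 0],
  [0, 0, 0, 0],
])

```text
clock: 9.4
eef_pos: [0.5676, -0.1469, 0.2576]
tool_rot: [[0.109, 0.994, 0.0], [0.994, -0.109, -0.0], [-0.0, 0.0, -1.0]]
wrist_force: [-0.2, 0.7, -1.0]
grip_width: 0.501
```

```bash
python3 - <<'E'
from h import *
a=read_camera("scene");b=read_camera("wrist");t=read_camera("top")
o=np.hstack([cv2.resize(a[130:340,200:400],None,fx=2,fy=2,interpolation=cv2.INTER_CUBIC),cv2.resize(b,(400,420))[:, :400]])
cv2.imwrite("pics/p5.png",o[:,:,::-1]);cv2.imwrite("pics/top5.png",t[:,:,::-1])
E
```

```text
(no output)
```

View pics/p5.png

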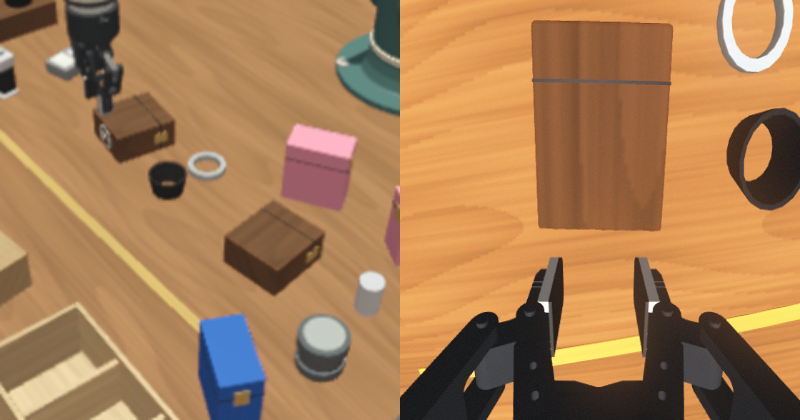

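```bash
python3 - <<'E'
from h import *
P=np.array([at("wrist",uv,.05)[:2] for uv in [(184,21),(381,25),(364,230),(194,228)]])
print(P.round(4), P.mean(0)); d=(P[2]+P[3]-P[0]-P[1]);print("yaw",np.degrees(np.arctan2(d[1],d[0])),np.linalg.norm(P[0]-P[1]),np.linalg.norm(P[2]-P[3]),np.linalg.norm(P[0]-P[3]))
b=read_camera("wrist")
for uv in [(0,0)]: pass
print(at("wrist",(435/1,0),0)[:2])
# adapter px
for r in models.silhouettes("adapter","top"): print(r['confidence'],r['location'],at("top",r['location'],.006))
for r in models.silhouettes("stamped_box_center","top")+models.silhouettes("plain_box","top"):
  m=r['region'];rc=cv2.minAreaRect(np.argwhere(m)[:,::-1].astype(np.float32));print(r['confidence'],rc,at("top",rc[0],.05))
E
```

```text
[[ 0.4555 -0.1751]
 [ 0.4668 -0.0877]
 [ 0.5641 -0.0998]
 [ 0.5533 -0.1875]] [ 0.50992096 -0.13754911]
yaw -7.150112158251245 0.08811901473840011 0.08841444449005328 0.09852416651403424
[ 0.44927928 -0.04222539]
0.44 [262.1, 221.1] [0.48923746 0.00351915 0.006     ]
0.92 ((183.66473388671875, 212.82081604003906), (42.880126953125, 40.2951545715332), 81.25383758544922) [0.51240273 0.18790912 0.05      ]
0.74 ((137.03302001953125, 287.7405700683594), (29.52708625793457, 48.4671630859375), 29.05460548400879) [0.3379262  0.30173784 0.05      ]
0.64 ((209.4231719970703, 271.6085205078125), (22.026371002197266, 44.99108123779297), 57.094757080078125) [0.37217062 0.1294228  0.05      ]
0.55 ((122.85609436035156, 133.39511108398438), (52.452117919921875, 24.584747314453125), 24.775142669677734) [0.70714485 0.3326952  0.05      ]
```

Call:
drive_tool([
  [0, 0, -15, 0.5],
  [0.75, -33.6, 0, 0],
  [0.75, -33.6, 0, 0],
  [0.75, -33.6, 0, 0],
  [0.75, -33.6, 0, 0],
  [0, 0, 0, 0],
  [0, 0, 20, 0],
  [0, 0, 20, 0],
  [0, 0, 20, 0],
  [0, 0, 17, 0],
  [0, 0, 0, 0],
  [0, 0, 0, 0],
])

```text
clock: 10.75
eef_pos: [0.4342, -0.128, 0.1956]
tool_rot: [[0.118, 0.993, -0.001], [0.993, -0.118, 0.001], [0.0, -0.001, -1.0]]
wrist_force: [0.5, 0.3, -0.2]
grip_width: 0.501
```

```bash
python3 - <<'E'
from h import *
a=read_camera("scene");t=read_camera("top")
o=np.hstack([cv2.resize(a[120:260,180:313],None,fx=3,fy=3,interpolation=cv2.INTER_CUBIC),cv2.resize(t[120:260,240:373],None,fx=3,fy=3,interpolation=cv2.INTER_CUBIC)])
cv2.imwrite("pics/p6.png",o[:,:,::-1])
E
```

```text
(no output)
```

View pics/p6.png

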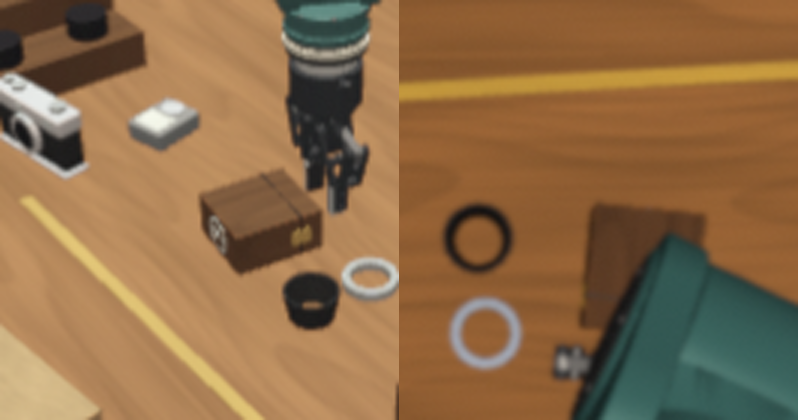

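Call:
drive_tool([
  [0, 5, 0, 0],
  [0, 5, 0, 0],
  [0, 5, 0, 0],
  [0, 6, 0, 0],
  [0, 8, 0, 0],
  [0, 9, 0, 0],
  [0, 10, 0, 0],
  [0, 10, 0, 0],
  [0, 10, 0, 0],
  [0, 10, 0, 0],
  [0, 10, 0, 0],
  [0, 10, 0, 0],
  [0, 10, 0, 0],
  [0, 10, 0, 0],
  [0, 10, 0, 0],
  [0, 10, 0, 0],
  [0, 8, 0, 0],
  [0, 6, 0, 0],
  [0, 4, 0, 0],
  [0, 2, 0, 0],
])

```text
clock: 12.52
eef_pos: [0.5918, -0.1467, 0.1955]
tool_rot: [[0.118, 0.993, -0.0], [0.993, -0.118, 0.0], [0.0, -0.0, -1.0]]
wrist_force: [-2.0, -0.9, 0.5]
grip_width: 0.495
```

```bash
python3 - <<'E'
from h import *
a=read_camera("scene");t=read_camera("top");
print(status.state()['eef_pos'])
o=np.hstack([cv2.resize(a[120:260,150:283],None,fx=3,fy=3,interpolation=cv2.INTER_CUBIC),cv2.resize(t[90:230,260:393],None,fx=3,fy=3,interpolation=cv2.INTER_CUBIC)])
cv2.imwrite("pics/p7.png",o[:,:,::-1])
E
```

```text
[ 0.5915516  -0.14671584  0.19559682]
```

View pics/p7.png

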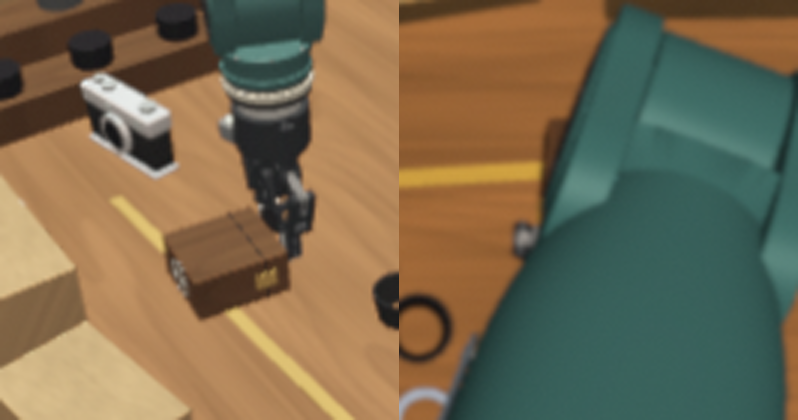

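Call:
drive_tool([
  [0, 3, 0, 0],
  [0, 4, 0, 0],
  [0, 4, 0, 0],
  [0, 4, 0, 0],
  [0, 3, 0, 0],
  [0, 0, 0, 0],
  [0, 0, 0, 0],
  [0, -10, 0, 0],
  [0, -30, 0, 0],
  [0, -40, 0, 0],
  [0, -40, 0, 0],
  [0, 0, -40, 0],
  [0, -40, -40, 0],
  [0, -30, -40, 0],
  [0, 0, 0, 0],
  [0, 0, 0, 0],
])

```text
clock: 13.95
eef_pos: [0.4355, -0.1283, 0.3002]
tool_rot: [[0.118, 0.993, 0.004], [0.993, -0.118, -0.002], [-0.001, 0.004, -1.0]]
wrist_force: [0.7, 0.1, -0.1]
grip_width: 0.499
```

```bash
python3 - <<'E'
from h import *
a=read_camera("scene");t=read_camera("top");
print(status.state()['eef_pos'])
cv2.imwrite("pics/scene8.png",a[:,:,::-1]);cv2.imwrite("pics/top8.png",t[:,:,::-1])
o=np.hstack([cv2.resize(a[150:250,180:260],None,fx=5,fy=5,interpolation=cv2.INTER_CUBIC),cv2.resize(t[100:200,285:365],None,fx=5,fy=5,interpolation=cv2.INTER_CUBIC)])
cv2.imwrite("pics/p8.png",cv2.convertScaleAbs(o[:,:,::-1],alpha=1.4))
for r in models.pinpoint("stamped_box_center","top"): print(r['confidence'],r['location'],at("top",r['location'],.025))
E
```

```text
[ 0.43616843 -0.1283538   0.29817908]
0.83 [325.2, 146.6] [ 0.6681243  -0.15615623  0.025     ]
0.41 [433.7, 162.0] [ 0.62498736 -0.4264249   0.025     ]
```

View pics/p8.png

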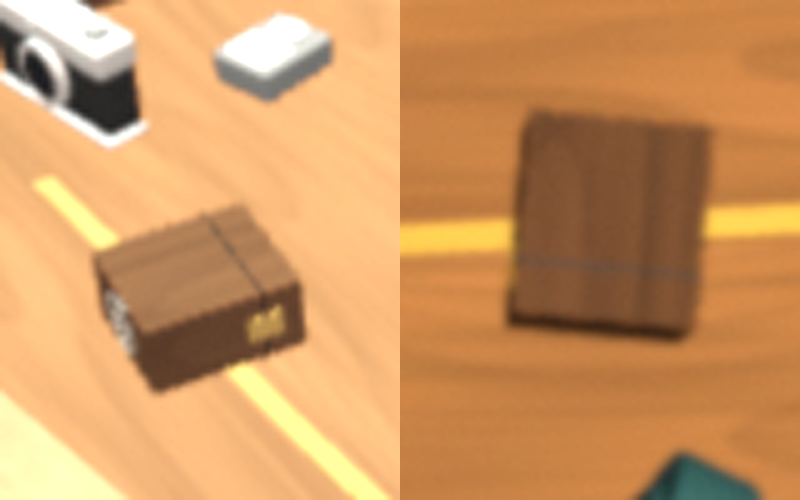

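```bash
python3 - <<'E'
from h import *
f=lambda u,v,z: at("top",((u-2)/5+285,(v-2)/5+100),z)[:2]
P=np.array([f(128,110,.05),f(312,128,.05),f(295,330,.05),f(112,318,.05)])
print(P.round(4),P.mean(0)); d=P[0]+P[1]-P[2]-P[3];print(np.degrees(np.arctan2(d[1],d[0])),np.linalg.norm(d)/2)
A=f(10,240,0);B=f(390,221,0);c=P.mean(0);n=np.array([B[1]-A[1],A[0]-B[0]]);n/=np.linalg.norm(n)
if n[0]<0:n=-n
print(A,B,"signed past line mm",(c-A)@n*1000)
A=at("top",(145,156),0)[:2];B=at("top",(404,142),0)[:2];n=np.array([B[1]-A[1],A[0]-B[0]]);n/=-np.linalg.norm(n);print((c-A)@n*1000)
g=lambda u,v,z: at("scene",((u-2)/5+180,(v-2)/5+150),z)[:2]
S=np.array([g(95,257,.05),g(240,206,.05),g(302,282,.05),g(150,332,.05)]);print(S.round(4),S.mean(0))
A=g(105,240,0);B=g(240,373,0);A=g(45,182,0);B=g(370,495,0);n=np.array([B[1]-A[1],A[0]-B[0]]);n/=np.linalg.norm(n);n*=np.sign(n[0]);print(A,B,(S.mean(0)-A)@n*1000)
E
```

```text
[[ 0.7249 -0.1187]
 [ 0.7146 -0.2075]
 [ 0.6164 -0.1958]
 [ 0.624  -0.108 ]] [ 0.66997569 -0.1575292 ]
-6.417986843536613 0.10014412920878492
[ 0.67236939 -0.062     ] [ 0.67840602 -0.25455428] signed past line mm -5.385927606909675
-4.675609425703238
[[ 0.7171 -0.1994]
 [ 0.621  -0.1923]
 [ 0.6294 -0.1045]
 [ 0.7235 -0.1168]] [ 0.67275782 -0.15325818]
[ 0.68299242 -0.35758609] [0.66805631 0.02462263] -2.248076305631245
```

Call:
drive_tool([
  [0, 0, 34, 0],
  [0, 0, 34, 0],
  [0, 0, 34, 0],
  [0, 20, 0, 0],
  [0, 30, 0, 0],
  [0, 30, 0, 0],
  [0, 30, 0, 0],
  [0, 30, 0, 0],
  [0, 15, 0, 0],
  [0, 8, 0, 0],
  [0, 0, 0, 0],
  [0, 0, 0, 0],
  [0, 0, 0, 0],
])

```text
clock: 15.18
eef_pos: [0.5968, -0.1472, 0.196]
tool_rot: [[0.118, 0.993, -0.001], [0.993, -0.118, 0.001], [0.0, -0.002, -1.0]]
wrist_force: [0.5, 0.1, 0.2]
grip_width: 0.496
```

Call:
drive_tool([
  [0, 4, 0, 0],
  [0, 4, 0, 0],
  [0, 3, 0, 0],
  [0, 3, 0, 0],
  [0, 3, 0, 0],
  [0, 0, 0, 0],
  [0, 0, 0, 0],
  [0, 0, 0, 0],
])

```text
clock: 15.85
eef_pos: [0.6147, -0.1495, 0.1965]
tool_rot: [[0.118, 0.993, 0.0], [0.993, -0.118, -0.0], [-0.0, 0.0, -1.0]]
wrist_force: [-0.8, 0.5, 0.4]
grip_width: 0.5
```

Call:
drive_tool([
  [0, -10, 0, 0],
  [0, -30, 0, 0],
  [0, -40, 0, 0],
  [0, -40, 0, 0],
  [0, 0, -40, 0],
  [0, -40, -40, 0],
  [0, -30, -40, 0],
  [0, 0, 0, 0],
  [0, 0, 0, 0],
])

```text
clock: 16.6
eef_pos: [0.441, -0.1289, 0.301]
tool_rot: [[0.118, 0.993, 0.003], [0.993, -0.118, -0.002], [-0.001, 0.004, -1.0]]
wrist_force: [1.6, 0.6, -0.5]
grip_width: 0.502
```

```bash
python3 - <<'E'
from h import *
a=read_camera("scene");t=read_camera("top");
print(status.state()['eef_pos'])
cv2.imwrite("pics/scene9.png",a[:,:,::-1]);cv2.imwrite("pics/top9.png",t[:,:,::-1])
o=np.hstack([cv2.resize(a[150:250,180:260],None,fx=5,fy=5,interpolation=cv2.INTER_CUBIC),cv2.resize(t[100:200,285:365],None,fx=5,fy=5,interpolation=cv2.INTER_CUBIC)])
cv2.imwrite("pics/p9.png",cv2.convertScaleAbs(o[:,:,::-1],alpha=1.4))
E
```

```text
[ 0.44164645 -0.12900127  0.29892803]
```

View pics/p9.png

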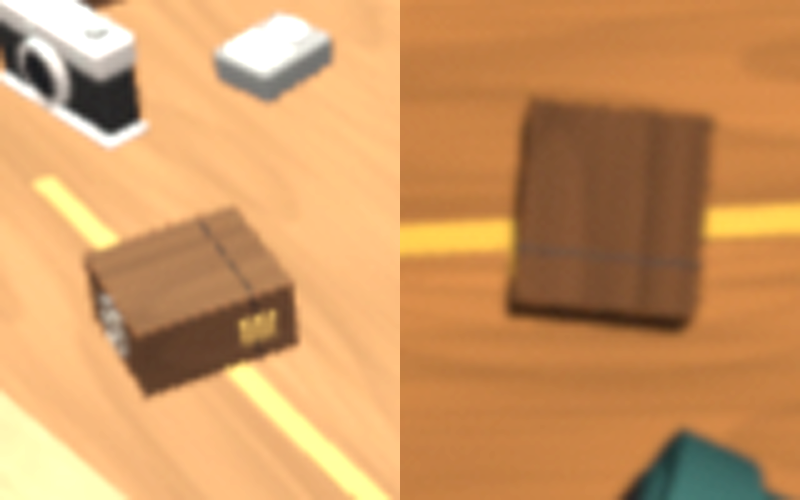

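View pics/top9.png

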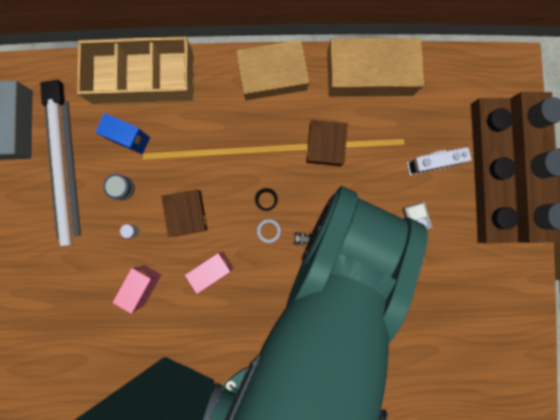

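```bash
python3 - <<'E'
from plant import workorder,status
s=status.state();print(s['clock'],s['wrist_force']);print(workorder.job_done())
E
```

```text
16.7 [-0.34816141  0.07398284 -0.23925578]
the job is handed in; nothing more can be done
None
```

I tipped both boxes over towards the robot with the spread fingertips, left box first. The left box's underside is bare wood and the right box's shows the white ring. I then pushed the right box, lying as it fell, onto the brass line, gave it a last nudge of about 5 mm, and drew the arm clear. The job was handed in at 16.7 s.

**Position on the line:** before the nudge, the top camera put the box's middle about 5 mm short of the line's centre and the scene camera about 2 mm short. I did not re-measure the corners afterwards. Adding the nudge, the top camera gives about 0 mm and the scene camera about 2.5 mm past, so the two disagree by 2 to 3 mm. Both are well inside the 14 mm strip.

**Everything else:** in the last top view the left box lies where it fell and the other loose things look unmoved by eye. The meter is partly hidden by the arm in that view, but the scene picture shows it in place. The wrist force read no more than about 2 N whenever a move ended.

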